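# Size a mosquito-coil stand in the well gauge

## Robot

A 6-joint arm with a two-finger parallel gripper is mounted at the origin on the work surface. World frame = base frame: x ahead of the robot, y to its left, z up, the work surface at z = 0. Lengths are in m, angles in rad, forces in N, time in s.
With the tool pointing down it reaches from about 0.275 to 0.75 m from the base axis. Payload 10.2 kg.
Tool frame: the origin (TCP) lies on the centre line of the jaws, within the pads' length; the fingertips stand 14 mm ahead of it and the grasp point (between the pads) lies 5 mm behind it (env.tip_reach is the distance from the TCP to the fingertips, in m); z points along the fingers, y is the direction in which the jaws open and shut (so a half turn about z gives the same grasp; the last joint's range is limited). The gripper opens to 88 mm and grips with 3 to 60 N. Pads are 18 mm wide; open, the fingers measure 123 mm over their backs; the gripper's body (75 mm by 187 mm) begins 45 mm behind the grasp point.
Start: joints at [1.125, 0.313, 1.498, -0, 1.331, -0.223], TCP at [0.116, 0.512, 0.215] pointing down, gripper open.
Joint ranges: [-2.94, 2.94], [-0.97, 2.17], [0.19, 2.56], [-1.23, 4.37], [0.02, 3.11], [-2.88, 2.88]. Speed limits (rad/s): [2.39, 2.39, 3.01, 3.14, 3.14, 3.14].

## Interface

Orientations are given as a rotation vector (axis times angle).
In Python, from workcell import env gives the robot as it stands. Calls block until the motion is done:
- env.move_to(position, orientation): joint-space move of the TCP to a pose.
- env.move_linear(position, frame=None, feed=0.15, force_limit=None): straight line of the TCP; frame=None keeps the orientation; feed is the mean speed in m/s. With force_limit (N) it stops when the force on the tool has changed by that much, and returns True; else False.
- env.move_j(angles): joint-space move.
- env.move_gripper(opening): finger opening in m; the grip force is fixed at half the most; returns when the fingers have stopped.
- env.sleep(seconds).
- env.inverse_kinematics(position, orientation): joint angles nearest the present ones, or None.
- env.grab_frame(name): name is "scene" or "top" or "wrist"; returns a dict with "pixels" (420x560x3 uint8, blue, green, red), "K" (3x3 intrinsics, pixels), "eye" and "orientation" of the camera in the world; the wrist camera has in their place "mount" (4x4, takes a point from camera to tool coordinates, whose origin is the TCP and whose axes are the flange's). Camera axes: x right, y down, z forward; pixel columns grow to the right and rows downward; lengths in m; the calibration is good to about 2 mm. A picture is of the moment at which its call begins: read the wrist's pose just before it. There is no depth.
A pose or a line that the arm cannot do raises env.Unreachable and nothing moves.
- env.finish_job(): hands the job in, once; it reports no verdict.
Readings, each from a call of its own:
- env.read_clock(): time.
- env.read_joints(): joint angles.
- env.read_joint_vel(): joint speeds.
- env.read_effort(): joint torques, N m.
- env.read_eef_pos(): TCP position.
- env.read_orientation(): TCP orientation.
- env.read_ft_force(): force on the tool from outside, world axes, zero at the start.
- env.read_moment(): the same for the moment, N m.
- env.read_finger_gap(): finger opening in m.
Only numpy, scipy, OpenCV 4.12 (cv2) and the standard library are available. Lean on these libraries where they do the work, as an engineer would, in place of code of your own. Each camera call takes 0.05 s, during which the arm holds its last target. There are 200 camera calls.

## Task

Find the size of the small coil stand (the one with the narrower round foot) in the wooden gauge board with three round wells. Hold the stand upright by its post and try its foot first on the smallest well, setting it down centred on the rim; it is too big to go in there, so go on to the next larger well and leave the stand in the first well that its foot enters, upright, foot flat on the well floor, let go. Leave the wide-footed stand where it is.

Things in the scene. Friction and masses are not known exactly. Their poses are not given: they have to be found in the camera images.
- small_stand_center (a point): Small loose dark steel coil stand: round foot 50 mm across, 8 mm thick; upright round post 14 mm thick from its middle, straight to 58 mm, blunt cone tip at 70 mm above the underside. About 0.1 to 0.16 kg. Point: on the post's axis, 35 mm above the underside; z up along the post. Grip the post at or a little above this point. It stands left or right of the gauge.
- well_small (a point): Smallest well, 36 mm across, 12 mm deep, in a fixed wooden board (250 x 122 x 20 mm) flat on the ledge at any heading. Point: centre of its mouth, level with the board's top, 20 mm above the ledge. z up, x along the board to the larger wells: 68 mm one centred 64 mm along x, 98 mm one 159 mm along x. The small stand's foot cannot enter; it rests on the rim.
- well_middle (a point): Middle well of the same board, 68 mm across, 12 mm deep, flat floor 8 mm above the ledge. Point: centre of its mouth, level with the board's top, 20 mm above the ledge; axes as for the smallest well. The small stand's foot enters it with 9 mm to spare all round.
- wide_stand_center (a point): Second loose dark steel stand of the same form and height (70 mm, post 14 mm), but its foot is 84 mm across; leave it alone. Point: on its post axis, 35 mm above its underside. On the other side of the gauge. Also about, not listed: orange cup 85 mm high, blue lighter case, wooden pestle lying beyond the gauge.
Not all that is in view belongs to the job. Leave any purple, white or yellow look-alike of the part that bears small_stand_center alone.

How it is judged:
On the way, in this order (a step that is already met when the one before it is completed fails the run):
1. the small stand's foot is tried on the smallest well: it rests upright on the rim, centred within 14 mm (horizontal distance between small_stand_center and well_small below 0.014 m and z of small_stand_center in the frame of well_small between 0.028 and 0.04 m and contact force between small_stand and gauge above 0.2 N and angle between small_stand_center's own z axis and vertical below 0.2 rad), for 0.1 s.
2. the foot has entered the middle well (horizontal distance between small_stand_center and well_middle below 0.014 m and z of small_stand_center in the frame of well_middle below 0.028 m), for 0.1 s.
At the end, for the whole second after the job is handed in: The small stand stands at rest in the middle well, foot down on the well's floor (within 3 mm), upright within 0.15 rad (about 9 degrees), its axis within 14 mm of the well's centre; the wide-footed stand is within 30 mm of where it was (horizontal distance between small_stand_center and well_middle below 0.014 m and z of small_stand_center in the frame of well_middle below 0.026 m and angle between small_stand_center's own z axis and vertical below 0.15 rad and linear speed of small_stand below 0.03 m/s and distance of wide_stand_center from where it was at the start of the episode below 0.03 m); the robot touches nothing.
It fails at once if the wide-footed stand is pushed or carried more than 30 mm (distance of wide_stand_center from where it was at the start of the episode above 0.03 m).
It also fails if it takes over 48 s, if anything falls off the work surface, if the arm or the gripper's body presses on something with over 40 N, if the wrist force passes 120 N, or if a joint passes its speed limit or range.

## Working session

There is one attempt and no reset: what is moved stays moved. The work goes in short steps, each a Python script; the robot and the scene stay as the last script left them, time stands still between calls to the robot, and variables do not carry over. Pictures are saved under pics/ and viewed, about 8 in all and at most 12, crops included, and the job is handed in when it is done.

```bash
mkdir -p pics
python3 - <<'E'
from workcell import env
import cv2,numpy as np
for n in ("top","scene"):
    f=env.grab_frame(n); cv2.imwrite(f"pics/{n}0.png",f["pixels"]); print(n,f["K"],f["eye"],f["orientation"])
print(env.read_clock(),env.read_orientation(),env.tip_reach)
E
```

```text
top [[424.84171506   0.         281.48933474]
 [  0.         424.84171506 214.53974247]
 [  0.           0.           1.        ]] [ 0.33529628 -0.01971518  1.14096535] [-2.11128873  2.13819806 -0.19539874]
scene [[400.69249199   0.         276.37872482]
 [  0.         400.69249199 210.10300618]
 [  0.           0.           1.        ]] [1.19067304 0.1634496  0.56031664] [-1.44698197 -1.90129892  0.98386049]
0.1 [-3.49128486e-01 -3.12175378e+00  1.78037818e-03] 0.014
```

View pics/top0.png

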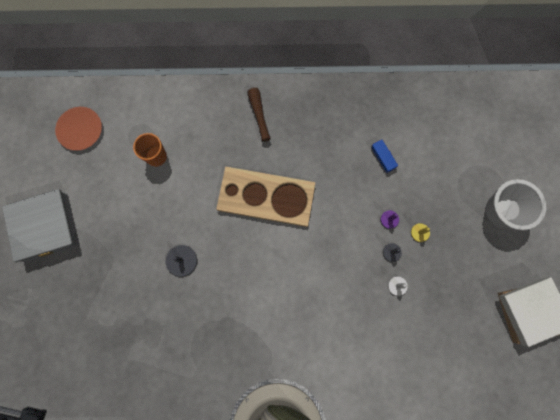

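View pics/scene0.png

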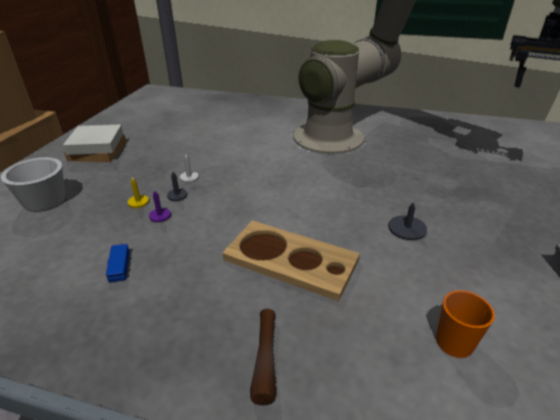

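The top view shows the candidates for the small stand:
- dark at (392,253)
- purple at (390,219)
- yellow at (421,233)
- white at (398,287)
- the wide dark stand at (181,261)

The description (dark, narrow foot) picks (392,253). The wells are at about (232,190), (254,194) and (289,200). I'll measure these and crop close to check.

```bash
cat > h.py <<'E'
import cv2,numpy as np
from scipy.spatial.transform import Rotation as R
def ray(f,uv,z,pose=None):
    d=np.linalg.inv(f["K"])@[*uv,1.]
    if pose is None: e=np.array(f["eye"]); M=R.from_rotvec(f["orientation"]).as_matrix()
    else:
        T=np.eye(4);T[:3,:3]=R.from_rotvec(pose[1]).as_matrix();T[:3,3]=pose[0]
        T=T@np.array(f["mount"]); e=T[:3,3];M=T[:3,:3]
    d=M@d
    return e+d*(z-e[2])/d[2]
def contours(mask,amin):
    c,_=cv2.findContours(mask.astype(np.uint8),cv2.RETR_LIST,cv2.CHAIN_APPROX_NONE)
    return [k for k in c if cv2.contourArea(k)>amin]
E
python3 - <<'E'
from workcell import env
from h import *
f=env.grab_frame("top"); p=f["pixels"]; hsv=cv2.cvtColor(p,cv2.COLOR_BGR2HSV); g=hsv[...,2]
def show(name,x0,y0,x1,y1,m,z,amin):
    s=m[y0:y1,x0:x1]
    for c in contours(s,amin):
        c=c+[x0,y0]
        w=np.array([ray(f,q[0],z)[:2] for q in c],np.float32)
        (x,y),(a,b),_=cv2.fitEllipse(w) 
        print(name,"px",c[:,0].mean(0).round(1),"world",round(x,4),round(y,4),"axes",round(a,4),round(b,4))
dark=g<52
show("small",375,240,410,266,dark,.008,30)
show("wide",160,242,202,282,dark,.008,200)
brown=g<85
show("wells",216,165,318,230,brown,.02,50)
wood=(hsv[...,1]>60)&(g>95)
for c in contours(wood[150:240,205:330],1000):
    w=np.array([ray(f,q[0]+[205,150],.02)[:2] for q in c],np.float32); print("board",cv2.minAreaRect(w))
a=cv2.resize(p[200:310,350:450],None,fx=4,fy=4,interpolation=cv2.INTER_CUBIC)
b=cv2.resize(p[160:270,216:316],None,fx=4,fy=4,interpolation=cv2.INTER_CUBIC)
cv2.imwrite("pics/c1.png",np.hstack([a,b]))
print(np.percentile(g[240:266,375:410],[1,5,20,50,80]))
for n,q in dict(purple=(390,219),yellow=(421,233),white=(398,287)).items(): print(n,ray(f,q,.008))
E
```

```text
small px [393.4 254.5] world 0.4348 -0.3179 axes 0.0193 0.0319
wells px [262.5 220.2] world 0.5303 0.0377 axes 0.0089 0.2649
wells px [231.4 189.1] world 0.616 0.1149 axes 0.0287 0.0296
wells px [288.6 199.6] world 0.5855 -0.041 axes 0.0891 0.0911
wells px [254.  193.5] world 0.6039 0.0523 axes 0.0594 0.0611
board ((0.596215546131134, 0.021551571786403656), (0.2509174346923828, 0.12508082389831543), 78.95281219482422)
[ 36.  45.  71. 107. 114.]
purple [ 0.530029   -0.31390333  0.008     ]
yellow [ 0.49076639 -0.3949658   0.008     ]
white [ 0.34847157 -0.32417674  0.008     ]
```

View pics/c1.png

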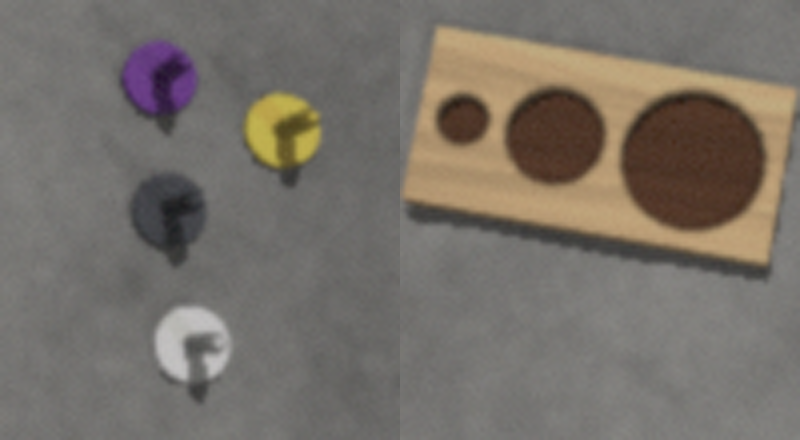

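Calibration checks out: the board measures 251 x 125 mm and the well spacings 64 and 95 mm. The crop confirms the dark small foot at top pixel (392.2,252.8), among purple, yellow and white look-alikes. Next I'll move above it and look with the wrist camera.

Run:
```python
from workcell import env
from h import *
f=env.grab_frame("top"); s=ray(f,(392.25,252.75),.008); print("small",s)
q=R.from_rotvec([0,np.pi,0]).as_rotvec()
env.move_gripper(.05)
env.move_to([s[0],s[1],.20],q)
pose=(env.read_eef_pos(),env.read_orientation()); w=env.grab_frame("wrist")
cv2.imwrite("pics/w1.png",w["pixels"]); np.savez("w1.npz",px=w["pixels"],K=w["K"],mount=w["mount"],p=pose[0],o=pose[1])
print(pose,w["mount"],env.read_joints(),env.read_clock(),env.read_ft_force())
```

```text
small [ 0.43864583 -0.31449158  0.008     ]
(array([ 0.43896538, -0.31399717,  0.20003614]), array([-1.26800867e-03,  3.14150300e+00,  9.78183694e-05])) [[-3.62902149e-04 -9.63228491e-01 -2.68683348e-01  6.79982261e-02]
 [ 9.99999109e-01 -6.94718632e-04  1.13989555e-03  8.15102495e-04]
 [-1.28463920e-03 -2.68682695e-01  9.63227885e-01 -1.71176859e-01]
 [ 0.00000000e+00  0.00000000e+00  0.00000000e+00  1.00000000e+00]] [-8.38199059e-01  3.56828889e-01  1.47680808e+00  8.56938600e-05
  1.30791626e+00 -2.40984700e+00] 4.0667 [0.39344625 0.59859889 0.48124521]
```

View pics/w1.png

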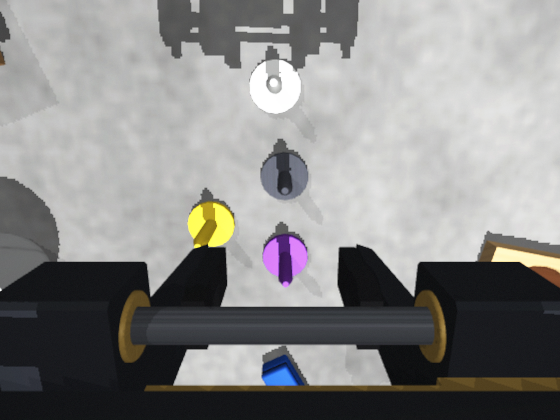

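The wrist view shows the dark foot at (284,175) with white, yellow and purple around it. I'll cast that to the plane and compare it with the top view.

Run:
```python
from h import *
d=np.load("w1.npz"); f=dict(K=d["K"],mount=d["mount"]); pose=(d["p"],d["o"])
g=cv2.cvtColor(d["px"],cv2.COLOR_BGR2GRAY); x0,y0=250,135
m=cv2.morphologyEx((g[y0:215,x0:325]<115).astype(np.uint8),cv2.MORPH_OPEN,cv2.getStructuringElement(cv2.MORPH_ELLIPSE,(21,21)))
for c in contours(m,300):
    c=c+[x0,y0]; w=np.array([ray(f,q[0],.008,pose)[:2] for q in c],np.float32)
    print(c[:,0].mean(0),cv2.fitEllipse(w),cv2.minEnclosingCircle(w))
print("tip px(285,190) z.07",ray(f,(285,190),.07,pose))
```

```text
tip px(285,190) z.07 [ 0.44134346 -0.31007952  0.07      ]
```

Run:
```python
from workcell import env
from h import *
d=np.load("w1.npz"); f=dict(K=d["K"],mount=d["mount"]); pose=(d["p"],d["o"])
s=ray(f,(284.3,175.5),.008,pose); t=ray(f,(285,190),.07,pose); print("foot",s)
x,y=.25*(s[:2]+t[:2])+.5*np.array([.4386,-.3145]); print(x,y)
assert abs(x-.44)<.006 and abs(y+.312)<.006
print(env.move_linear([x,y,.10],feed=.15), env.move_linear([x,y,.037],feed=.08,force_limit=8))
env.move_gripper(0.0)
print("gap",env.read_finger_gap(),env.read_ft_force(),env.read_eef_pos())
env.move_linear([x,y,.15],feed=.12)
print("gap",env.read_finger_gap(),env.read_ft_force(),env.read_eef_pos(),env.read_clock())
pose=(env.read_eef_pos(),env.read_orientation()); w=env.grab_frame("wrist")
cv2.imwrite("pics/w2.png",w["pixels"])
```

```text
foot [ 0.44038755 -0.3101977   0.008     ]
0.4397327526412481 -0.31231930648886563
False False
gap 0.008169568163677572 [-0.25863609  0.15079138 -1.33414398] [ 0.43966178 -0.312285    0.03689298]
gap 0.008510909719504496 [-0.04615354  0.16937904 -1.47184221] [ 0.43945079 -0.31203223  0.14924267] 7.625
```

View pics/w2.png

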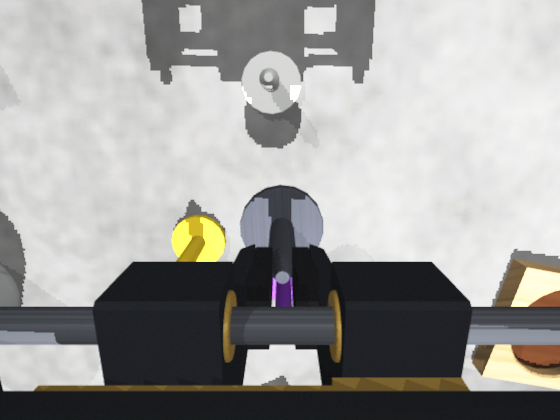

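The stand is held: foot at (282,225), tip at (283,277). The 8.2 mm gap is below the 14 mm post, so I'll check the stand's position and tilt relative to the tool. I'll do that while looking over the board for the well positions.

Run:
```python
from workcell import env
from h import *
w=env.grab_frame("wrist"); pose=(env.read_eef_pos(),env.read_orientation())
dz=pose[0][2]-.0369
print("foot-tcp",ray(w,(282,226),.008+dz,pose)-pose[0],"tip-tcp",ray(w,(283,277),.07+dz,pose)-pose[0])
l,r=ray(w,(240,226),.008+dz,pose),ray(w,(323,226),.008+dz,pose); print("foot width",l-r)
q=R.from_rotvec([0,np.pi,0]).as_rotvec()
ws=np.array([.616,.1149])
env.move_to([.56,.115,.20],q)
pose=(env.read_eef_pos(),env.read_orientation()); w=env.grab_frame("wrist")
cv2.imwrite("pics/w3.png",w["pixels"]); np.savez("w3.npz",px=w["pixels"],K=w["K"],mount=w["mount"],p=pose[0],o=pose[1])
print(pose,env.read_joints(),env.read_clock(),env.read_finger_gap())
```

```text
foot-tcp [ 0.00068709  0.00116308 -0.0289    ] tip-tcp [0.00249411 0.00141959 0.0331    ]
foot width [-6.09199334e-05 -4.93817598e-02  0.00000000e+00]
(array([0.56011345, 0.11404274, 0.19982731]), array([-1.87130597e-03, -3.14131631e+00,  3.74162326e-04])) [-4.08685915e-03  4.27257749e-01  1.37558583e+00 -1.60173046e-04
  1.33910074e+00 -1.57340788e+00] 9.4167 0.008592640525726945
```

View pics/w3.png

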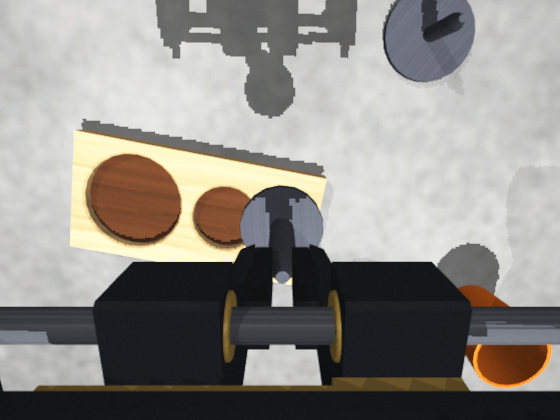

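Stand is upright, foot 50 mm wide and on the TCP axis within 1–2 mm. The large well at (134,198) and part of the middle well at (225,215) are visible, so I'll cross-check the board pose with the large rim.

Run:
```python
from h import *
d=np.load("w3.npz"); f=dict(K=d["K"],mount=d["mount"]); pose=(d["p"],d["o"])
hsv=cv2.cvtColor(d["px"],cv2.COLOR_BGR2HSV); x0,y0=75,130
m=hsv[y0:255,x0:188,2]<190
for c in contours(m,3000):
    c=c+[x0,y0]; w=np.array([ray(f,q[0],.02,pose)[:2] for q in c],np.float32); print(c[:,0].min(0),c[:,0].max(0),cv2.fitEllipse(w))
u=np.array([.5855-.616,-.041-.1149]);u/=np.linalg.norm(u)
print("top: large",.5855,-.041,"dir",u, "middle from board", )
for n,v in dict(tr=(326,177),tl=(74,131),bl=(70,246)).items(): print(n,ray(f,v,.02,pose))
```

```text
[ 85 154] [180 245] ((0.5854858160018921, -0.036970268934965134), (0.09567034989595413, 0.0963345468044281), 140.40696716308594)
top: large 0.5855 -0.041 dir [-0.19199843 -0.98139523] middle from board
tr [0.56074228 0.15958064 0.02      ]
tl [ 0.51500961 -0.08622829  0.02      ]
bl [ 0.63455268 -0.10943648  0.02      ]
```

Wrist minus top bias is about +4 mm in y, for both the stand and the board, so I'll use the mean. Now the try on the smallest well.

Run:
```python
from workcell import env
from h import *
x,y=.6155,.1165
env.move_linear([x,y,.12],feed=.15); env.move_linear([x,y,.068],feed=.1)
env.sleep(.3); f0=np.array(env.read_ft_force())
print(env.move_linear([x,y,.053],feed=.02,force_limit=4)); env.sleep(.5)
print("pos",env.read_eef_pos(),"dF",env.read_ft_force()-f0,"gap",env.read_finger_gap(),env.read_clock())
w=env.grab_frame("scene"); t=env.grab_frame("top")
a=cv2.resize(w["pixels"][190:300,220:380],(640,440),interpolation=cv2.INTER_CUBIC)
cv2.imwrite("pics/s2.png",a)
```

```text
True
pos [0.61531273 0.11626318 0.05666511] dF [-0.10913061 -1.96567719  6.35128919] gap 0.008790830621523965 12.25
```

View pics/s2.png

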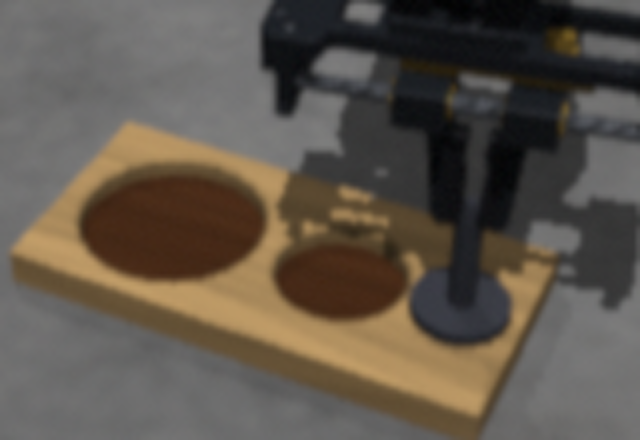

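The foot sits flat on the rim at TCP z 0.0567 (expected 0.0569), with +6 N contact. It covers the small well completely, so it is centred within 7 mm. On to the middle well.

Run:
```python
from workcell import env
from h import *
x,y=.6032,.0537
env.move_linear([.6155,.1165,.085],feed=.1); env.move_linear([x,y,.085],feed=.1)
env.sleep(.3); f0=np.array(env.read_ft_force())
env.move_linear([x,y,.052],feed=.05,force_limit=6)
print(env.read_eef_pos())
print(env.move_linear([x,y,.041],feed=.015,force_limit=2)); env.sleep(.3)
print("pos",env.read_eef_pos(),"dF",env.read_ft_force()-f0,env.read_finger_gap(),env.read_clock())
w=env.grab_frame("scene")
cv2.imwrite("pics/s3.png",cv2.resize(w["pixels"][190:300,220:380],(640,440),interpolation=cv2.INTER_CUBIC))
```

```text
[0.60339922 0.05368602 0.05222044]
True
pos [0.6030618  0.05345636 0.0446627 ] dF [-0.14655232 -1.91846413  9.09997617] 0.008803633268052754 15.5167
```

View pics/s3.png

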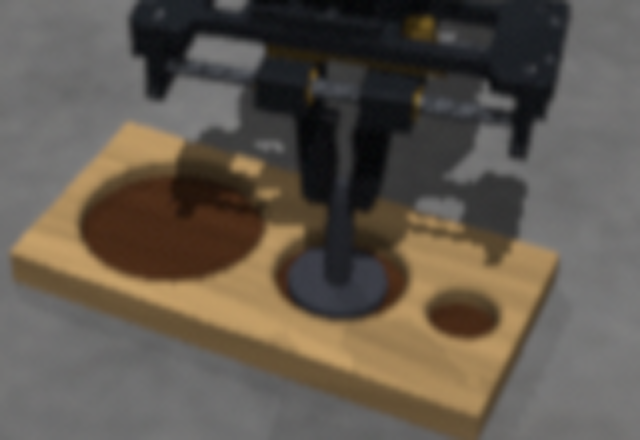

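The foot is in the middle well and on the floor (TCP z 0.0447, expected 0.045). Next: release, retreat and check.

Run:
```python
from workcell import env
from h import *
p=env.read_eef_pos()
env.move_linear([p[0],p[1],.0452],feed=.02)
env.move_gripper(.04); env.sleep(.2)
env.move_linear([p[0],p[1],.16],feed=.08)
env.move_linear([.45,p[1],.22],feed=.15); env.sleep(.3)
t=env.grab_frame("scene"); w=env.grab_frame("top")
a=cv2.resize(t["pixels"][180:310,220:440],(660,390),interpolation=cv2.INTER_CUBIC)
cv2.imwrite("pics/s4.png",a)
print(env.read_ft_force(),env.read_finger_gap(),env.read_clock())
for n,v in dict(): pass
```

```text
[-0.77675955 -0.06367378 -0.14931286] 0.03987026525628026 19.875
```

View pics/s4.png

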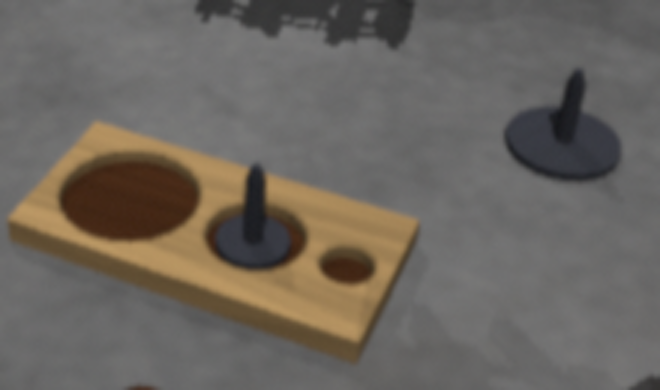

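The stand is upright in the middle well, foot at crop (253,240). The wide stand is unmoved at scene (408,228). Handing in.

```bash
python3 -c "
from workcell import env
env.finish_job(); print(env.read_clock())"
```

```text
the job is handed in; nothing more can be done
the job is handed in; nothing more can be done
```

The small dark stand is in the middle well, upright with its foot on the well floor, and I let go of it. I handed the job in at about 20 s on the robot's clock; the hand-in gives no verdict.

- **Smallest well:** I gripped the stand by its post and set it centred on the rim. The tool stopped at z 0.0567 m (expected 0.0569) with about 6 N of contact, and the foot hid the whole well. That puts it within about 7 mm of centre. I kept hold of the stand during this try.
- **Middle well:** The foot went in and touched the floor at z 0.0447 m (expected 0.045). After release the scene picture showed it upright inside the well; the well walls keep it within 9 mm of centre. I judged that by eye and did not measure the final tilt.
- **Wide-footed stand:** It appeared at the same scene pixel as at the start, about (408,228), and the arm was clear of everything.

**Disagreements:** The wrist and top cameras differed by about 4 mm in y, so I used the mean. The finger gap read 8 to 9 mm on the 14 mm post and I did not find out why, but the grip held throughout. One foot-outline mask found nothing, so I read that pixel by eye.

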